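Rescue the safety ruler from under the toolbox deck

ROBOT

A 6-joint arm with a two-finger parallel gripper is mounted at the origin on the work surface. World frame = base frame: x ahead of the robot, y to its left, z up, the work surface at z = 0. Lengths are in mm, angles in degrees, forces in N, time in s.
With the tool pointing down it reaches from about 375 to 900 mm from the base axis. Payload 3.1 kg.
Tool frame: the origin (TCP) lies midway between the tips of the shut fingers; the grasp point (between the pads) lies 19 mm behind it (grip_point_offset is the distance from the TCP to the grasp point, in mm); z points along the fingers, y is the line along which they close (so a half turn about z gives the same grasp; the last joint's range is limited). The gripper opens to 85 mm and grips with 20 to 120 N. Pads are 22 mm wide; open, the fingers measure 114 mm over their backs; the gripper's body (76 mm by 85 mm) begins 54 mm behind the grasp point. The pads swing forward as they close: fully open they stand 13 mm farther back than shut.
Start: joints at [61.679, 30.224, 82.088, -0, 67.689, -10.227], TCP at [194.07, 594.082, 231.31] pointing down, gripper open.
Joint ranges: [-176.69, 176.69], [-43.24, 126.21], [12.49, 139.97], [-82, 262], [0, 151.66], [-163.58, 163.58]. Speed limits (degrees/s): [159.86, 159.86, 180, 180, 180, 180].

INTERFACE

Orientations are given as [roll, pitch, yaw] about the fixed x, y, z axes, in that order (R = Rz(yaw) Ry(pitch) Rx(roll)).
In Python, from station import read_state, grab_frame, close_job, boxes_of, mark_of, grip_point_offset gives the robot as it stands.
- The arm moves only by the shell command python3 -m jog 'ROWS' [OPENING] [FORCE]. ROWS is JSON, a list that holds one entry, the list of rows, each a list of 4 numbers: the shift along the tool's x, y, z in cm, then the turn about the tool's z in degrees. A call has 1 to 12 rows; each row is the pose to reach, as a shift and turn from the pose commanded when the call began, along the tool's axes at that moment; what a row does not reach only later rows make up. A row lasts 1/8 s, in which the tool goes at most 62.5 mm and 10.7 degrees, less where a joint would pass 70% of its speed; a pose out of reach is approached as far as the arm can. A call with a gripper value outside its range is refused whole. OPENING is the gripper command: -1 is shut, 1 is fully open, values between are in proportion, set as the call begins (- or left out, the last holds). The fingers move at their own pace and stop on an object; FORCE is the grip in N (left out, the last holds). Time passes only in rows, so rows that repeat a pose let the fingers close. It gives the time, the measured TCP pose, the force, the opening and the grip force at its end, in the units of the state.
- read_state(): the state, without advancing time (a new reading comes with each control period).
- grab_frame(name): name is "scene" or "side" or "wrist"; returns a dict with "pixels" (400x640x3 uint8, blue, green, red), "intrinsics" (3x3 intrinsics, pixels), "k1" (the pictures are not rectified: a ray, as slopes to the right and down, at radius r is drawn at 1 + k1 r^2 times it, then the intrinsics apply), "R" (3x3) and "t" (3): a world point X has camera coordinates R X + t; the wrist camera has in their place "mount" (4x4, takes a point from camera to tool coordinates, whose origin is the TCP and whose axes are the flange's). Camera axes: x right, y down, z forward; pixel columns grow to the right and rows downward; lengths in mm; the calibration is good to about 2 mm. A picture is of the moment at which its call begins: read the wrist's pose just before it. There is no depth.
- close_job(): hands the job in; it is judged then, once.
Trained networks look in a picture, given as the dict that the camera call returned (one of the last four; its "shot" number tells which), for a name from the list of things; names that differ only in an ending like _2 or _b are one class to them, and where a whole thing is asked for, a point or a joint stands for the part that bears it (a point fixed in the world has none). Each returns a list of dicts, best first, with "confidence" (0 to 1); they miss things now and then, are a little off and sometimes report something else, mostly with a low value. They report only what shows in the picture. A call takes as long as a camera call. They do not tell look-alikes from the thing itself.
- boxes_of(picture, thing): "xyz" ([x, y, z] in mm, in world coordinates, good to about 4 mm: the middle of the surface that is visible of it).
- mark_of(picture, thing): "xyz" ([x, y, z] in mm, in world coordinates, good to about 4 mm: a listed point, or the origin of a listed thing).
The state is a dict: "clock": time; "qpos": joint angles; "dq": joint speeds; "joint_torque": joint torques, N m; "position": TCP position; "ee_rot": TCP orientation; "wrist_force": force on the tool from outside, world axes, zero at the start; "ft_torque": the same for the moment, N m; "gripper_width": opening from 0.0 (shut) to 1.0 (fully open); "grasp_force": force on a finger pad.
Only numpy, scipy, OpenCV 4.12 (cv2) and the standard library are available. Lean on these libraries where they do the work, as an engineer would, in place of code of your own. Each camera call takes 0.05 s, during which the arm holds its last target. There are 200 camera calls.

TASK

Pull the upright divider out of the black toolbox and stand it on its feet, centred, in an empty slot of the wooden rack, leaving the spare divider, glue bottle and tin where they are. Then take the long ruler out of the toolbox by tilting it up through the opening, which is too short for it, and sliding it from under the fixed deck. Finish still holding the ruler motionless in the air, all of it well above the toolbox rim (5 cm or more) and touching only the gripper.

Things in the scene. Friction and masses are not known exactly. Their poses are not given: they have to be found in the camera images.
- toolbox: Fixed black open toolbox, 200 (x) by 350 (y) outside, 110 high, walls and floor 5 thick. Deck and opening: see deck_edge. Ribs 12 deep on both long walls (z 5..100) make grooves 11 wide at y 60 that hold the divider. Rim lip and deck ribs are for looks. Origin: centre of the underside, on the table; +y points from the decked end to the open end.
- deck_edge (a point): Middle of the top edge of the toolbox's fixed deck, at toolbox (0, -50, 110); toolbox axes. The deck, 4 thick and flush with the rim, roofs the inside from this edge to the -y end (120 long). The opening runs from this edge 220 towards +y and is 190 wide.
- ruler_mid (a point): Middle of the loose aluminium safety ruler (about 0.2 kg) lying on the toolbox floor (z 5), about along the toolbox's y, -y end under the deck. 300 long (its y); foot plate 44 wide (its x), 5 thick; central grip ridge 18 wide over the full length, its top 30 above the underside. This point: half-way along, 15 above the underside; z up.
- ruler_tip (a point): Middle of the ruler's end face at +150 along its y (the end in the open part of the toolbox), 15 above the underside. Same axes as ruler_mid.
- ruler_tail (a point): Middle of the ruler's other end face at -150 along its y (the end under the deck), 15 above the underside. Same axes as ruler_mid.
- divider_tab (a point): Centre of the grip tab of the loose grey divider (0.1 kg) standing across the toolbox in its grooves. Plate 6 thick (y), 176 wide (x), 105 high; tab 50 wide, 30 high on the middle of the top edge. Bottom cut-out 126 wide, 48 high leaves two feet 25 wide and straddles the ruler. This point is 120 above the feet, mid-thickness; z up.
- rack: Fixed light wood rack, 190 (x) by 169 (y), 50 high. Three slots run along its x, open above and at the ends, 11 wide, slot floor at z 8, centred at y -45 (holds the spare divider), 0 and +45 (both empty). A divider stands in a slot with its plate along the rack's x. Origin: centre of the underside, on the table; +y side towards the toolbox.
- spare_tab (a point): Centre of the tab of the spare divider, same shape as the divider, loose in the rack's slot at y -45. Leave alone.
- glue: Loose white glue bottle with a red cap, 54 diameter, 140 high, standing on the table; origin centre of the underside. Leave alone.
- tin: Loose dark metal tin, about 76 across, 90 high, standing on the table; origin centre of the underside. Leave alone.
Mind the look-alikes: they are no part of the job. Leave any orange look-alike of the part that bears divider_tab alone.

How it is judged (in metres and radians):
On the way, in this order (a step that is already met when the one before it is completed fails the run):
1. the divider stands on its feet in an empty slot of the rack, let go and at rest (z of divider_tab in the frame of rack between 0.122 and 0.134 m and x of divider_tab in the frame of rack between -0.03 and 0.03 m and y of divider_tab in the frame of rack between -0.022 and 0.068 m and angle between divider_tab's own z axis and vertical below 0.2 rad and contact force between divider and the fingers below 0.1 N and linear speed of divider below 0.03 m/s), for 0.2 s.
2. the ruler is tilted through the opening: one end above the rim, the other still below it (height (world z) of ruler_tip above 0.125 m and height (world z) of ruler_tail below 0.105 m), for 0.05 s.
At the end, for the whole second after the job is handed in: Divider feet down in the middle or +y rack slot (6 mm in height, 30 mm lengthwise, 0.2 rad of upright), released, at rest; ruler held still by the gripper alone, both end centres over 145 mm above the table; glue bottle, tin and spare divider within 30 mm of their starts (all of step 1 and height (world z) of each of ruler_tip, ruler_tail above 0.145 m and contact force between ruler and the fingers above 0.5 N and contact force between ruler and toolbox below 0.1 N and contact force between ruler and rack below 0.1 N and contact force between ruler and divider below 0.1 N and contact force between ruler and glue below 0.1 N and contact force between ruler and tin below 0.1 N and contact force between ruler and spare below 0.1 N and linear speed of ruler below 0.03 m/s and angular speed of ruler below 0.2 rad/s and distance of each of glue, tin, spare_tab from where it was at the start of the episode below 0.03 m); the arm keeps its last pose, push and grip.
It fails at once if the glue bottle, the tin or the spare divider is moved more than 30 mm (distance of any of glue, tin, spare_tab from where it was at the start of the episode above 0.03 m).
It also fails if it takes over 64 s, if anything falls off the work surface, if the arm or the gripper's body presses on something with over 40 N, if the wrist force passes 120 N, or if a joint passes its speed limit or range.

## Working session

There is one attempt and no reset: what is moved stays moved. The work goes in short steps, Python scripts to look and compute and a shell command to move; the robot and the scene stay as the last step left them, time stands still between calls to the robot, and variables do not carry over. Pictures are saved under pics/ and viewed, at most 10 in all, crops included, and the job is handed in when it is done.

```bash
mkdir -p pics
cat > h.py <<'E'
from station import *
import numpy as np, cv2
np.set_printoptions(precision=1,suppress=True)
def look(cam,things,save=None):
    p=grab_frame(cam)
    if save: cv2.imwrite('pics/'+save,p['pixels'])
    for t in things:
        for d in mark_of(p,t)[:4]: print(cam,t,np.array(d['xyz']),round(d['confidence'],2))
    return p
E
python3 - <<'E'
from h import *
s=read_state(); print(s['clock'],s['position'],s['ee_rot'],grip_point_offset)
T=['toolbox','deck_edge','ruler_mid','ruler_tip','ruler_tail','divider_tab','rack','spare_tab','glue','tin']
look('scene',T,'scene.png'); look('side',T,'side.png')
print(read_state()['clock'])
E
```

```text
0.0 [193.8 593.5 230.3] [-179.9   -0.   161.9] 18.700000000000003
scene toolbox [503.7 102.5   2.3] 0.69
scene deck_edge [515.8  48.9 113. ] 0.87
scene deck_edge [473.  238.2  19.9] 0.3
scene ruler_mid [496.2  90.1  17.2] 0.58
scene ruler_tip [471.6 235.3  20.7] 0.94
scene ruler_tip [804.9 -63.   -1.1] 0.58
scene ruler_tip [500.2 155.6 125.6] 0.39
scene divider_tab [498.5 156.3 125.3] 0.74
scene divider_tab [ 269.6 -332.3  117.9] 0.7
scene divider_tab [804.1 -61.2  -0.3] 0.65
scene divider_tab [473.6 236.   20.6] 0.58
scene rack [ 492.4 -327.6   -3.1] 0.59
scene spare_tab [ 503.2 -373.7  129.1] 0.73
scene spare_tab [803.  -62.8   1.4] 0.2
scene glue [789.5 182.   -1.8] 0.81
scene tin [804.2 -62.5   2.1] 0.94
side deck_edge [513.3  51.  112.2] 0.78
side ruler_tip [789.6 186.1  -4.5] 0.75
side ruler_tail [514.5  51.7 110.7] 0.4
side divider_tab [ 273.6 -329.3  118. ] 0.91
side divider_tab [498.4 158.3 125.4] 0.73
side rack [ 493.9 -330.5   -1.1] 0.9
side spare_tab [ 497.4 -374.   124.8] 0.86
side glue [788.5 186.8  -2. ] 0.75
side tin [807.  -60.1  -4.2] 0.92
1.1
```

View pics/scene.png

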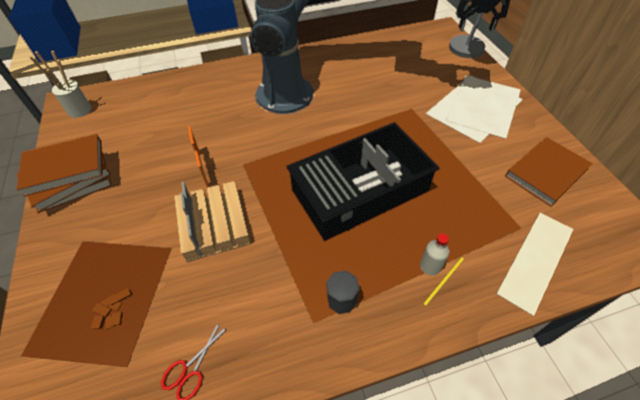

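View pics/side.png

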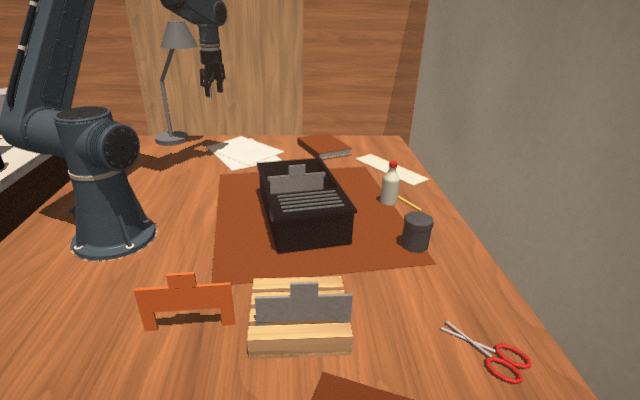

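```bash
python3 -m jog '[[[-42.5,-32.1,-4,-26.6],[-42.5,-32.1,-4,-26.6],[-42.5,-32.1,-4,-26.6],[-42.5,-32.1,-4,-26.6],[-42.5,-32.1,-4,-26.6],[-42.5,-32.1,-4,-26.6],[-42.5,-32.1,-4,-26.6],[-42.5,-32.1,-4,-26.6],[-42.5,-32.1,-4,-26.6],[-42.5,-32.1,-4,-26.6],[-42.5,-32.1,-4,-26.6],[-42.5,-32.1,-4,-26.6]]]' 1
python3 - <<'E'
from h import *
s=read_state(); print(s['clock'],s['position'],s['ee_rot'],s['qpos'])
p=look('wrist',['toolbox','deck_edge','ruler_mid','ruler_tip','divider_tab'],'w1.png'); print(p['mount'],p['intrinsics'],p['k1'])
E
```

```text
clock: 2.6
position: [497.3, 158.1, 271.2]
ee_rot: [180.0, -0.1, -171.4]
wrist_force: [1.1, 0.2, 0.0]
gripper_width: 1.0
grasp_force: 0.0
2.6 [497.3 158.1 271.2] [ 180.    -0.1 -171.4] [  5.3  19.5  94.    0.   66.6 -93.3]
wrist toolbox [506.9  99.6  -1.1] 0.79
wrist deck_edge [517.9  45.  108.1] 0.73
wrist ruler_mid [490.5  87.1  18.6] 0.7
wrist ruler_tip [467.9 237.7  20.2] 0.8
wrist divider_tab [496.1 158.5 127.4] 0.69
wrist divider_tab [521.3  47.9 110. ] 0.26
[[  -0.    -1.    -0.3   67.2]
 [   1.    -0.     0.    -0.3]
 [  -0.    -0.3    1.  -142.9]
 [   0.     0.     0.     1. ]] [[291.6   0.  318.9]
 [  0.  291.6 203.8]
 [  0.    0.    1. ]] -0.03628961490582128
```

View pics/w1.png

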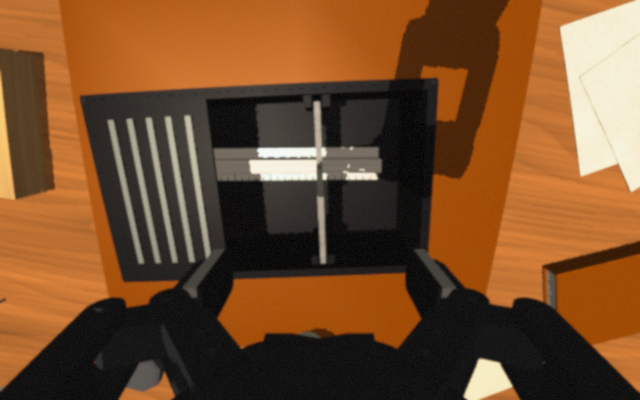

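The wrist view shows the divider plate from (317,98) to (322,263), with the ruler crossing it at row ~165 (tip at col 380). The toolbox is aligned with the tool. Next I back-project these pixels.

```bash
cat >> h.py <<'E'
from scipy.spatial.transform import Rotation as Ro
def pix(p,s,uvz):
    M=np.array(p['mount']); K=np.array(p['intrinsics']); R=Ro.from_euler('xyz',s['ee_rot'],degrees=True).as_matrix()
    out=[]
    for u,v,z in uvz:
        d=cv2.undistortPoints(np.array([[[u,v]]],float),K,np.array([p['k1'],0,0,0,0.]))[0,0]
        o=R@M[:3,3]+s['position']; r=R@M[:3,:3]@np.array([*d,1]); out.append(o+r*(z-o[2])/r[2])
    return np.array(out)
def ang(a,b): return np.degrees(np.arctan2(b[1]-a[1],b[0]-a[0]))
E
python3 - <<'E'
from h import *
s=read_state(); p=grab_frame('wrist'); print(s['position'],s['ee_rot'])
q=pix(p,s,[(317,98,110),(322,263,110),(380,171,10),(382,165,35),(215,165,35),(436,80,110),(429,271,110),(207,99,110),(83,97,110)])
print(q, ang(q[0],q[1]),ang(q[5],q[6]),ang(q[4],q[3])-90,ang(q[8],q[5])-90)
E
```

```text
[498.1 157.5 271.3] [ 180.    -0.  -171.4]
[[408.1 141.9 110. ]
 [584.4 174.  110. ]
 [482.8 241.5  10. ]
 [471.5 236.7  35. ]
 [503.8  20.9  35. ]
 [373.6 254.7 110. ]
 [576.4 299.  110. ]
 [424.8  33.9 110. ]
 [439.8 -92.4 110. ]] 10.298332756096856 12.3213984844548 8.513018467123544 10.805379494287834
```

```bash
python3 -m jog '[[[0.15,0.1,4,-1.5],[0.15,0.1,8,-1.5],[0.15,0.1,11,-1.5],[0.15,0.1,14,-1.5],[0.15,0.1,15.5,-1.5],[0.15,0.1,15.5,-1.5]]]' 1
python3 -m jog '[[[0,0,0,0],[0,0,0,0],[0,0,0,0],[0,0,0,0],[0,0,0,0],[0,0,0,0],[0,0,0,0]]]' -1 50
```

```text
clock: 3.7
position: [496.3, 157.7, 115.6]
ee_rot: [180.0, -0.1, -170.0]
wrist_force: [0.3, 0.1, -0.2]
gripper_width: 1.0
grasp_force: 0.0
clock: 4.58
position: [497.0, 157.8, 116.8]
ee_rot: [-180.0, 0.0, -170.0]
wrist_force: [-0.5, -0.0, 5.3]
gripper_width: 0.057
grasp_force: 50.2
```

```bash
python3 -m jog '[[[0,0,-1,0],[0,0,-3,0],[0,0,-6,0],[0,0,-10,0],[0,0,-14,0],[0,0,-18,0],[0,0,-22,0],[0,0,-22,0]]]'
python3 - <<'E'
from h import *
s=read_state(); print(s['clock'],s['position'],s['ee_rot'],s['gripper_width'],s['qpos'])
for c in ('scene','side'): look(c,['divider_tab','rack','spare_tab'])
E
```

```text
clock: 5.58
position: [498.4, 157.9, 339.8]
ee_rot: [-180.0, 0.4, -170.0]
wrist_force: [-0.7, -0.4, -1.0]
gripper_width: 0.057
grasp_force: 49.4
5.575 [498.4 157.9 339.8] [-180.     0.4 -170. ] 0.057478535022357835 [  5.3  15.4  88.5  -0.   75.7 -94.7]
scene divider_tab [500.6 154.7 349.4] 0.94
scene divider_tab [ 269.2 -333.   115.3] 0.76
scene rack [ 489.6 -328.7   -3. ] 0.64
scene spare_tab [ 506.2 -374.4  131.2] 0.76
side divider_tab [495.  155.1 344.9] 0.71
side divider_tab [ 273.8 -330.3  117.6] 0.69
side rack [ 492.6 -326.4    0.2] 0.71
side spare_tab [ 497.5 -373.3  125. ] 0.77
side spare_tab [792.3 185.    0.6] 0.47
```

```bash
python3 -m jog '[[[1,-5,0,0],[2,-10,0,0],[3.1,-15,0,0],[4.2,-20,0,0],[5.2,-25,0,0],[6.2,-30,0,0],[7.2,-35,0,0],[8.1,-39,0,0],[8.1,-39,0,0],[8.1,-39,0,0]]]'
python3 - <<'E'
from h import *
s=read_state(); print(s['clock'],s['position'],s['ee_rot'],s['gripper_width'],s['qpos'])
look('wrist',['divider_tab','rack','spare_tab'],'w2.png')
E
```

```text
clock: 7.22
position: [484.4, -239.8, 335.6]
ee_rot: [179.9, -0.1, -170.0]
wrist_force: [0.8, 0.3, -1.3]
gripper_width: 0.059
grasp_force: 49.4
7.225 [ 484.4 -239.8  335.6] [ 179.9   -0.1 -170. ] 0.05908465705644534 [ -38.2   17.4   86.2    0.    76.5 -138.2]
wrist divider_tab [ 486.  -239.1  346. ] 0.66
wrist rack [470.4 236.6  20.2] 0.66
wrist rack [ 494.4 -327.     0.4] 0.58
wrist spare_tab [ 502.  -367.6  127.5] 0.94
```

View pics/w2.png

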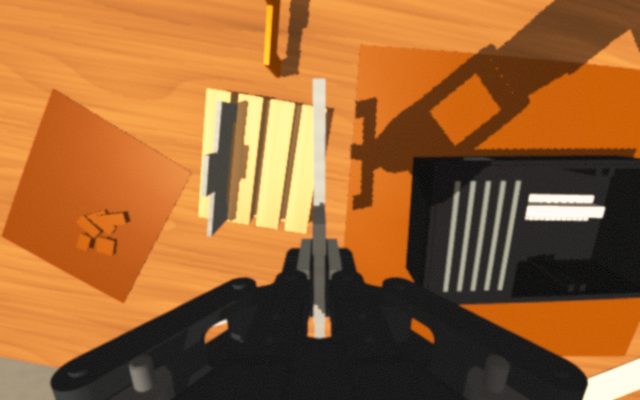

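The view shows the rack between cols 200 and 330. The free slots show as dark lines near (265,97)→(254,225) and (297,103)→(281,230). I'll fit those lines.

Run:
```python
from h import *
im=cv2.imread('pics/w2.png')[80:245,190:340]
cv2.imwrite('pics/c2.png',cv2.resize(im,None,fx=3.6,fy=3.6,interpolation=cv2.INTER_CUBIC))
g=cv2.imread('pics/w2.png').min(axis=2).astype(int)
for r in range(110,222,10): print(r,list(g[r,248:318]))
```

```text
110 [np.int64(148), np.int64(164), np.int64(163), np.int64(164), np.int64(162), np.int64(165), np.int64(163), np.int64(163), np.int64(162), np.int64(161), np.int64(161), np.int64(159), np.int64(148), np.int64(118), np.int64(80), np.int64(55), np.int64(52), np.int64(52), np.int64(59), np.int64(69), np.int64(92), np.int64(128), np.int64(158), np.int64(167), np.int64(164), np.int64(164), np.int64(161), np.int64(160), np.int64(158), np.int64(156), np.int64(153), np.int64(156), np.int64(160), np.int64(162), np.int64(162), np.int64(163), np.int64(163), np.int64(161), np.int64(163), np.int64(163), np.int64(162), np.int64(158), np.int64(160), np.int64(160), np.int64(154), np.int64(128), np.int64(89), np.int64(60), np.int64(62), np.int64(67), np.int64(73), np.int64(70), np.int64(76), np.int64(100), np.int64(134), np.int64(158), np.int64(162), np.int64(160), np.int64(161), np.int64(161), np.int64(154), np.int64(154), np.int64(151), np.int64(157), np.int64(168), np.int64(184), np.int64(196), np.int64(198), np.int64(196), np.int64(197)]
120 [np.int64(162), np.int64(166), np.int64(162), np.int64(
[... 10681 characters left out ...]
4(141), np.int64(139), np.int64(138), np.int64(140), np.int64(141), np.int64(141), np.int64(141), np.int64(131), np.int64(107), np.int64(77), np.int64(81), np.int64(102), np.int64(112), np.int64(123), np.int64(126), np.int64(132), np.int64(146), np.int64(156), np.int64(157), np.int64(154), np.int64(150), np.int64(150), np.int64(147), np.int64(145), np.int64(144), np.int64(144), np.int64(143), np.int64(142), np.int64(142), np.int64(141), np.int64(140), np.int64(136), np.int64(137), np.int64(138), np.int64(142), np.int64(141), np.int64(135), np.int64(119), np.int64(86), np.int64(57), np.int64(37), np.int64(44), np.int64(57), np.int64(68), np.int64(70), np.int64(72), np.int64(71), np.int64(72)]
```

View pics/c2.png

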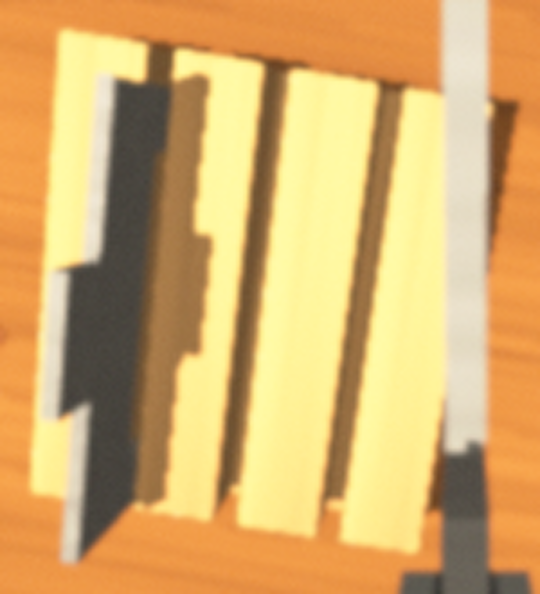

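Run:
```python
from h import *
s=read_state(); p=grab_frame('wrist'); print(s['position'],s['ee_rot'])
q=pix(p,s,[(297.4,110,50),(282.9,210,50),(265.2,110,50),(251.6,210,50),(298.2,104,50),(281.5,229.3,50)])
print(q, ang(q[0],q[1]),ang(q[2],q[3]),np.linalg.norm(q[4]-q[5]),(q[4]+q[5])/2)
zb=s['position'][2]-115.6+5
d=pix(p,s,[(316.3,80,zb+105),(321.5,200,zb+105)]);print(zb,d,ang(d[0],d[1]))
```

```text
[ 484.8 -239.1  336.3] [ 180.    -0.  -169.9]
[[ 406.3 -283.8   50. ]
 [ 555.3 -282.8   50. ]
 [ 414.1 -328.5   50. ]
 [ 563.8 -330.3   50. ]
 [ 398.1 -284.    50. ]
 [ 587.  -280.4   50. ]] 0.40595119101422195 -0.6681366597543286 188.87450730630118 [ 492.5 -282.2   50. ]
225.74109994662032 [[ 399.3 -255.9  330.7]
 [ 457.  -243.   330.7]] 12.624837959848387
```

```bash
python3 -m jog '[[[0,-2,0,5],[0,-4.4,0,10.5],[0,-4.4,4,10.5],[0,-4.4,8,10.5],[0,-4.4,11,10.5],[0,-4.4,12.5,10.5],[0,-4.4,12.5,10.5],[0,-4.4,12.5,10.5]]]'
python3 - <<'E'
from h import *
s=read_state(); print(s['clock'],s['position'],s['ee_rot'],s['gripper_width'])
p=look('wrist',['divider_tab','rack'],'w3.png')
cv2.imwrite('pics/c3.png',cv2.resize(p['pixels'][0:300,170:470],None,fx=2,fy=2,interpolation=cv2.INTER_CUBIC))
E
```

```text
clock: 8.48
position: [493.3, -284.3, 212.7]
ee_rot: [-179.9, 0.1, 179.5]
wrist_force: [0.1, -0.5, -1.1]
gripper_width: 0.059
grasp_force: 49.4
8.475 [ 493.3 -284.3  212.7] [-179.9    0.1  179.5] 0.05901693945986098
wrist divider_tab [ 492.7 -281.5  222. ] 0.83
wrist rack [ 491.1 -330.1    1.7] 0.79
```

View pics/c3.png

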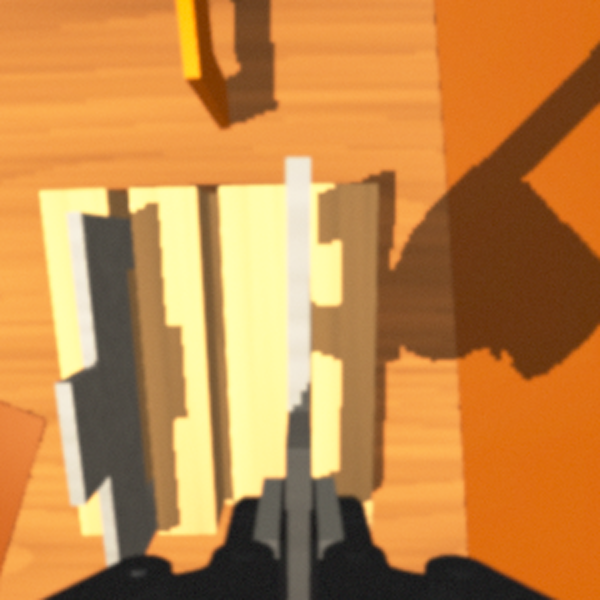

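The divider hangs vertically at crop col 298, directly over the +45 slot (which it hides). The middle slot runs (207,190)→(226,490). I'll measure the residual yaw and offset.

Run:
```python
from h import *
s=read_state(); p=grab_frame('wrist'); print(s['position'],s['ee_rot'])
g=p['pixels'].min(axis=2).astype(float)
c=[]
for r in range(105,240,5):
    x=np.arange(262,292); w=np.clip(110-g[r,x],0,None); 
    if w.sum()>30: c.append(((x*w).sum()/w.sum(),r,50))
q=pix(p,s,c); f=np.polyfit(q[:,0],q[:,1],1); print('mid slot yaw',np.degrees(f[0]),'y at 493',np.polyval(f,493),(q[:,1]-np.polyval(f,q[:,0])).std())
zt=s['position'][2]-116+110
c=[]
for r in range(85,190,5):
    x=np.arange(305,332); w=np.clip(g[r,x]-182,0,None)
    if w.sum()>30: c.append(((x*w).sum()/w.sum(),r,zt))
q=pix(p,s,c); f=np.polyfit(q[:,0],q[:,1],1); print('divider yaw',np.degrees(f[0]),'y at 493',np.polyval(f,493),q[0],(q[:,1]-np.polyval(f,q[:,0])).std())
```

```text
[ 493.  -284.2  212.7] [-179.9    0.1  179.5]
mid slot yaw 0.31009716827108663 y at 493 -328.88892050064067 0.2753034878350772
divider yaw -0.8666973271249064 y at 493 -285.0272334839089 [ 408.2 -283.8  206.7] 0.06351610201067784
```

```bash
python3 -m jog '[[[0,0.1,2,-1.1],[0,0.1,4,-1.1],[0,0.1,5,-1.1],[0,0.1,5.5,-1.1],[0,0.1,6,-1.1],[0,0.1,6.5,-1.1],[0,0.1,7,-1.1]]]'
```

```text
clock: 9.55
position: [492.5, -282.9, 141.3]
ee_rot: [-180.0, 0.0, -179.4]
wrist_force: [0.0, -0.3, -1.6]
gripper_width: 0.06
grasp_force: 49.4
```

```bash
python3 -m jog '[[[0,0,0.5,0],[0,0,1,0],[0,0,1.5,0],[0,0,1.8,0],[0,0,2.0,0],[0,0,2.0,0]]]'
python3 - <<'E'
from h import *
for c in ('scene','side'): look(c,['divider_tab','spare_tab'])
E
```

```text
clock: 10.3
position: [492.4, -282.7, 121.2]
ee_rot: [180.0, -0.0, -179.4]
wrist_force: [-0.0, 0.0, -1.0]
gripper_width: 0.057
grasp_force: 49.4
scene divider_tab [ 495.9 -286.5  131.5] 0.75
scene divider_tab [515.6  52.2 110.3] 0.37
scene spare_tab [ 502.3 -374.3  131.2] 0.69
scene spare_tab [792.8 181.5   3.7] 0.59
side divider_tab [ 276.1 -327.8  117.2] 0.83
side spare_tab [ 499.1 -374.1  122.4] 0.61
```

```bash
python3 -m jog '[[[0,0,0.15,0],[0,0,0.15,0]]]'
python3 -m jog '[[[0,0,0.15,0],[0,0,0.15,0],[0,0,0.15,0],[0,0,0.15,0],[0,0,0.15,0],[0,0,-4,0],[0,0,-9,0],[0,0,-14,0],[0,0,-18,0],[0,0,-18,0]]]' 0
python3 - <<'E'
from h import *
s=read_state(); print(s['clock'],s['position'],s['ee_rot'])
for c in ('scene','wrist'): look(c,['divider_tab','spare_tab'],'p4%s.png'%c)
E
```

```text
clock: 10.85
position: [492.5, -282.8, 119.8]
ee_rot: [-180.0, 0.0, -179.4]
wrist_force: [0.4, -0.5, -1.3]
gripper_width: 0.056
grasp_force: 49.5
clock: 12.1
position: [494.1, -284.1, 303.8]
ee_rot: [-179.7, 0.4, -179.4]
wrist_force: [0.5, 0.3, -1.0]
gripper_width: 0.501
grasp_force: 0.0
12.1 [ 494.1 -284.1  303.8] [-179.7    0.4 -179.4]
scene divider_tab [ 495.1 -283.7  126.8] 0.72
scene divider_tab [ 268.  -335.4  114.8] 0.67
scene spare_tab [ 505.7 -371.5  131. ] 0.56
wrist divider_tab [ 494.3 -285.1  129.7] 0.73
wrist spare_tab [ 501.2 -368.7  129.5] 0.55
```

View pics/p4wrist.png

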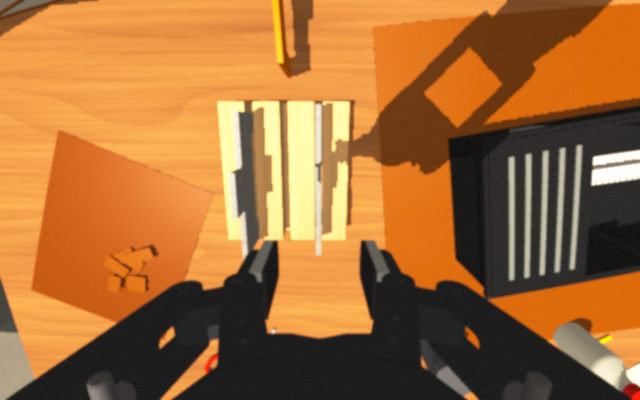

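The divider stands upright in the +45 slot (cols ~319, rows 103–253), well clear of the spare. Next, the ruler.

```bash
python3 -m jog '[[[1.3,49,4.4,81.6],[1.3,49,4.4,81.6],[1.3,49,4.4,81.6],[1.3,49,4.4,81.6],[1.3,49,4.4,81.6],[1.3,49,4.4,81.6],[1.3,49,4.4,81.6],[1.3,49,4.4,81.6],[1.3,49,4.4,81.6],[1.3,49,4.4,81.6],[1.3,49,4.4,81.6],[1.3,49,4.4,81.6]]]' 1
python3 - <<'E'
from h import *
s=read_state(); print(s['clock'],s['position'],s['ee_rot'],s['qpos'])
look('wrist',['ruler_tip','ruler_mid','deck_edge','toolbox'],'w5.png')
E
```

```text
clock: 13.9
position: [474.3, 206.0, 255.6]
ee_rot: [-180.0, 0.0, 98.9]
wrist_force: [-0.5, -0.3, 0.3]
gripper_width: 1.003
grasp_force: 0.0
13.9 [474.3 206.  255.6] [-180.     0.    98.9] [11.1 20.2 95.7 -0.  64.1  2.2]
wrist ruler_tip [469.  237.5  21.3] 0.76
wrist ruler_mid [493.4  91.8  18.6] 0.56
wrist deck_edge [518.5  48.5 109.4] 0.71
wrist toolbox [790.9 188.7   4. ] 0.69
wrist toolbox [508.6  99.4  -2.8] 0.62
```

View pics/w5.png

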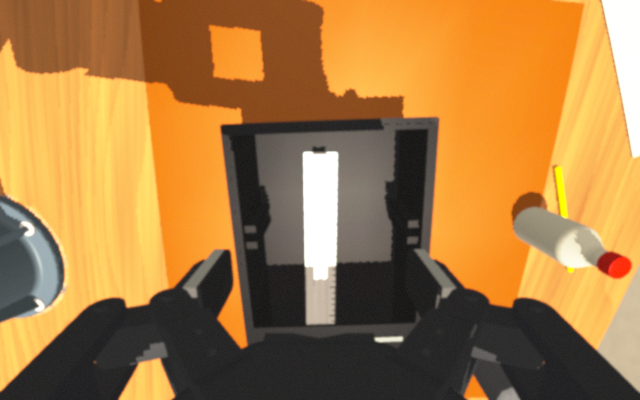

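The ruler runs straight up the image at col ~320, tip at row ~151, centred between the fingers. I descend on it and grip lightly.

```bash
python3 -m jog '[[[0,0,5,0],[0,0,10,0],[0,0,15,0],[0,0,19,0],[0,0,21.5,0],[0,0,23,0],[0,0,23.8,0],[0,0,23.8,0]]]' 1
python3 -m jog '[[[0,0,0,0],[0,0,0,0],[0,0,0,0],[0,0,0,0],[0,0,0,0],[0,0,0,0]]]' -1 30
```

```text
clock: 15.15
position: [474.5, 207.1, 18.0]
ee_rot: [180.0, -0.0, 99.0]
wrist_force: [-0.5, -0.4, 0.2]
gripper_width: 0.998
grasp_force: 0.0
clock: 15.9
position: [474.7, 207.2, 18.3]
ee_rot: [179.9, 0.0, 99.0]
wrist_force: [-0.6, 0.2, 4.9]
gripper_width: 0.206
grasp_force: 30.3
```

```bash
python3 -m jog '[[[0,0,-1,0],[0,0,-2,0],[0,0,-3,0],[0,0,-4,0],[0,0,-5,0],[0,0,-6,0]]]'
python3 - <<'E'
from h import *
look('side',['ruler_tip','ruler_mid','ruler_tail']);look('scene',['ruler_tip','ruler_mid','ruler_tail'])
E
```

```text
clock: 16.65
position: [474.1, 207.1, 78.5]
ee_rot: [180.0, -0.0, 99.0]
wrist_force: [-0.7, 0.7, -1.7]
gripper_width: 0.198
grasp_force: 29.4
side ruler_tip [468.7 232.2  84.5] 0.78
side ruler_mid [493.2  91.4  78.1] 0.78
scene ruler_tip [471.5 238.9  78.9] 0.58
scene ruler_mid [492.8  88.1  76. ] 0.58
```

The grip holds the ruler level. I'll keep lifting at the minimum force so the deck edge tips it.

```bash
python3 -m jog '[[[0,0,-1,0],[0,0,-2,0],[0,0,-3,0],[0,0,-3.5,0],[0,0,-4,0]]]' -1 20
python3 -m jog '[[[0,0,-0.5,0],[0,0,-1,0],[0,0,-1.5,0],[0,0,-2,0],[0,0,-2.5,0],[0,0,-3,0],[0,0,-3.5,0]]]'
python3 - <<'E'
from h import *
look('side',['ruler_tip','ruler_mid','ruler_tail'],'s6.png');look('scene',['ruler_tip','ruler_mid','ruler_tail'])
E
```

```text
clock: 17.68
position: [474.2, 207.1, 118.3]
ee_rot: [180.0, 0.0, 99.0]
wrist_force: [0.7, 0.5, -2.0]
gripper_width: 0.203
grasp_force: 29.2
clock: 18.55
position: [474.1, 207.1, 153.1]
ee_rot: [-180.0, -0.0, 99.0]
wrist_force: [0.0, -0.0, -2.8]
gripper_width: 0.202
grasp_force: 29.0
side ruler_tip [467.8 237.2 167.5] 0.95
side ruler_mid [495.7 105.7 113.2] 0.95
scene ruler_tip [471.3 244.9 165. ] 0.67
scene ruler_mid [491.1 103.3 109.1] 0.93
scene ruler_mid [520.6  49.  113.8] 0.57
```

View pics/s6.png

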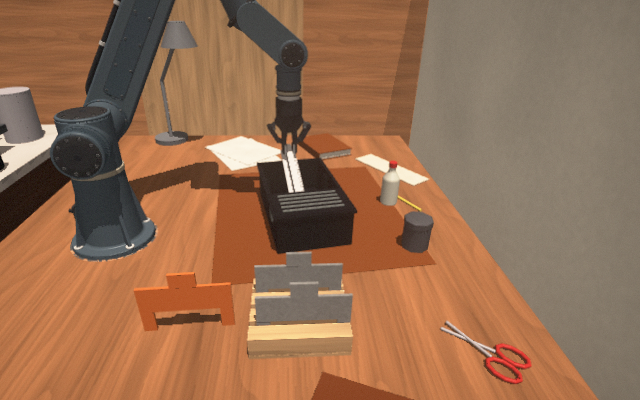

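The ruler is tilted out through the opening: tip at z≈166, mid at z≈111, so the tail is near z 56. I'll clamp firmly, draw it out along its own axis, then lift.

```bash
python3 -m jog '[[[0,0,0,0],[1,0,-0.3,0],[3,0,-1,0],[5,0,-1.7,0],[7,0,-2.4,0],[9,0,-3.1,0],[11,0,-3.8,0],[13,0,-4.5,0],[15,0,-5.2,0],[17,0,-5.9,0],[18.5,0,-6.4,0],[18.5,0,-6.4,0]]]' -1 70
python3 - <<'E'
from h import *
look('side',['ruler_tip','ruler_mid','ruler_tail']);look('scene',['ruler_tip','ruler_mid','ruler_tail'])
E
```

```text
clock: 20.45
position: [445.3, 391.0, 217.2]
ee_rot: [179.9, -0.0, 99.1]
wrist_force: [0.6, -0.5, -3.0]
gripper_width: 0.185
grasp_force: 73.5
side ruler_tip [436.6 423.6 230.1] 0.76
side ruler_mid [462.4 289.4 173.2] 0.59
side ruler_mid [ 494.2 -281.6  127. ] 0.57
side ruler_tail [480.6 147.  115.7] 0.95
scene ruler_tip [442.6 425.  228.7] 0.73
scene ruler_mid [463.9 283.  169.9] 0.91
scene ruler_tail [481.8 148.3 121.7] 0.74
```

Clear of the deck (tail at y≈148, z≈118); now I lift gently.

```bash
python3 -m jog '[[[0,0,-0.7,0],[0,0,-2,0],[0,0,-4,0],[0,0,-6,0],[0,0,-8,0],[0,0,-10,0],[0,0,-11.5,0],[0,0,-12.5,0],[0,0,-13,0],[0,0,-13,0],[0,0,-13,0],[0,0,-13,0]]]'
python3 -m jog '[[[0,0,0,0],[0,0,0,0],[0,0,0,0],[0,0,0,0],[0,0,0,0],[0,0,0,0]]]'
python3 - <<'E'
from h import *
look('side',['ruler_tip','ruler_mid','ruler_tail','divider_tab','spare_tab','glue','tin'],'s7.png');look('scene',['ruler_tip','ruler_tail','divider_tab','spare_tab','glue','tin'])
E
```

```text
clock: 22.35
position: [445.0, 389.7, 346.1]
ee_rot: [-179.9, 0.0, 99.0]
wrist_force: [-0.7, 0.3, -2.5]
gripper_width: 0.189
grasp_force: 73.5
clock: 23.1
position: [445.2, 389.8, 346.8]
ee_rot: [180.0, -0.0, 99.0]
wrist_force: [0.1, -0.4, -1.7]
gripper_width: 0.185
grasp_force: 73.5
side ruler_tip [437.4 422.9 360.9] 0.88
side ruler_tip [787.6 183.9  -3. ] 0.18
side ruler_mid [464.8 287.1 302.8] 0.7
side ruler_tail [482.5 146.1 252.2] 0.84
side divider_tab [ 274.  -331.   116.4] 0.86
side divider_tab [ 493.7 -283.4  129.6] 0.73
side spare_tab [ 497.  -373.2  126.3] 0.71
side glue [789.5 182.   -1.3] 0.62
side tin [808.4 -61.   -5. ] 0.71
scene ruler_tip [442.9 426.3 363. ] 0.73
scene ruler_tail [481.  149.4 249.8] 0.73
scene ruler_tail [ 502.9 -371.2  127.4] 0.73
scene divider_tab [ 267.9 -331.1  118.4] 0.65
scene divider_tab [ 492.8 -284.1  125.1] 0.6
scene spare_tab [806.6 -62.2   1.1] 0.33
scene tin [806.6 -59.   -2.8] 0.8
```

View pics/s7.png

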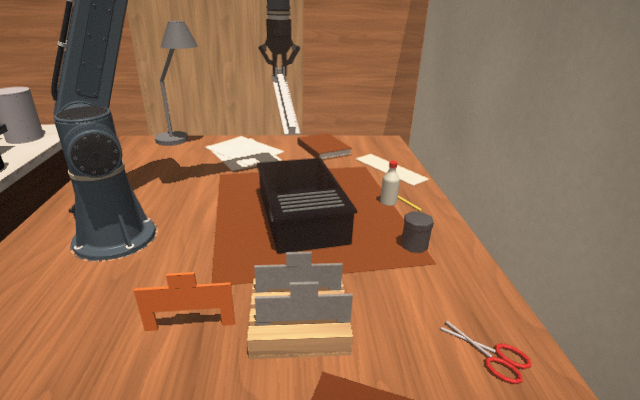

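The ruler hangs free and steady (ends at z≈250 and 362), the divider stands in the rack, and nothing else has moved.

```bash
python3 -c "from station import close_job; print(close_job())"
```

```text
the job is handed in; nothing more can be done
None
```

I handed the job in at about 23 s: the divider stands released in the +y rack slot, the ruler is held still with both ends at least about 250 mm above the table, and the spare divider, glue bottle and tin show no movement in the camera readings; no verdict came back.

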